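# Tip the angle heatsink onto its short leg against the stop

## Task

Ready the finned angle heatsink for inspection: first clear the dust brush off the white microscope stage and lay it flat in the open wooden tray, then tip the heatsink over its corner, towards the steel stop bar, from its long finned leg onto its short leg. Keep the corner on the stage as it tips rather than lifting the part, and lower it gently instead of letting it fall. Leave it standing with the end of the short leg square and flush against the stop bar, and do not disturb the wooden case, circuit board, jar or small plain angle.

Things in the scene. Friction and masses are not known exactly. Their poses are not given: they have to be found in the camera images.
- stage: White flat plate fixed to the table, 290 (x) x 200 (y) x 12 mm. Origin: centre of its underside, on the table; z up. A fixed steel stop bar, 12 mm wide, rising 16 mm above the plate, runs the whole length of the -x edge; +x points from the bar towards the opposite edge.
- stop_face (a point): Middle of the foot of the stop bar's inner face (the face looking along the stage's +x), at stage (-133, 0, 12) mm. The face is a plane square to the stage's x axis. Axes as the stage.
- heatsink: Loose aluminium L, 0.2-0.45 kg, 60 mm wide (y), walls 8 mm, outer faces flat. Long leg 110 mm along +x (outer face z=0), short leg 75 mm along +z (outer face x=0). Four fins 15 mm high run along the long leg's inner face, two flush with its sides: each side is a flat band 23 mm deep. Origin: middle of the outer corner edge. Starts on the long leg, short leg upright. Tipped: x up, z to the stop bar.
- heatsink_corner (a point): Middle of the heatsink's outer corner edge (its origin and axes). The edge runs along y and is the line it tips about. At the start 121 to 157 mm from the stop face, the heatsink's x within 0.2 rad of the stage's x.
- heatsink_toe (a point): Middle of the free end of the short leg, on its outer face: heatsink (0, 0, 75) mm. Must end at the foot of the stop bar.
- heatsink_end (a point): Middle of the free end of the long leg, on its outer face: heatsink (110, 0, 0) mm.
- brush: Loose dust brush, 60 g, flat on the stage between heatsink and stop bar, in the way of the short leg, roughly parallel to the bar (0.25 rad). 160 mm long (x from -80 to 80): wooden handle 18 mm wide (y), 16 mm thick, from x=-80 to 30, then steel ferrule 22 mm wide, then rigid black bristles 20 mm wide. Origin: middle of its underside, near the centre of mass.
- brush_mid (a point): Middle of the brush, 8 mm above its underside.
- tray: Fixed open dark wooden tray, outside 220 (its x) x 120 (its y) x 30 mm high, walls and floor 5 mm. Origin: centre of its underside, on the table. Stands at one side of the stage, the wooden case at the other.
- case: Loose closed dark wooden instrument case, 200 (its x) x 110 (y) x 79.5 mm high, 1.4 kg. Origin: centre of its underside. Leave alone.
- board: Loose white carrier plate 100 (x) x 70 (y) x 10 mm with a circuit board on it, 26 mm high in all. Origin: centre of its underside. Leave alone.
- jar: Loose closed amber glass jar, 52 mm across, 85 mm high. Origin: centre of its underside. Leave alone.
- plain_angle: Loose small plain dark steel angle with two equal 60 mm legs, 40 mm wide, no fins; one leg flat on the table (60 mm along its x), the other upright at its -x end. Origin: centre of its underside. Leave alone.

How it is judged (in metres and radians):
On the way, in this order (a step that is already met when the one before it is completed fails the run):
1. the brush lies in the tray (x of brush_mid in the frame of tray between -0.06 and 0.06 m and y of brush_mid in the frame of tray between -0.055 and 0.055 m and z of brush_mid in the frame of tray between 0 and 0.024 m and linear speed of brush below 0.03 m/s), for 0.2 s.
2. the heatsink has been tipped onto its short leg on the stage (angle between heatsink_corner's own x axis and vertical below 0.15 rad and z of heatsink_corner in the frame of stage between 0.005 and 0.024 m), for 0.2 s.
At the end, for the whole second after the job is handed in: Brush flat in the tray (middle under 24 mm up); heatsink at rest on its short leg on the stage, upright within 0.06 rad, the short leg's end within 4 mm of the stop bar, square within 0.08 rad, its middle within 65 mm of the bar's middle and within 4 mm of the stage top (x of brush_mid in the frame of tray between -0.06 and 0.06 m and y of brush_mid in the frame of tray between -0.055 and 0.055 m and z of brush_mid in the frame of tray between 0 and 0.024 m and angle between heatsink_corner's own x axis and vertical below 0.06 rad and x of heatsink_toe in the frame of stop_face between -0.003 and 0.004 m and y of heatsink_toe in the frame of stop_face between -0.065 and 0.065 m and z of heatsink_toe in the frame of stop_face between -0.004 and 0.004 m and angle between the z axis of heatsink and the x axis of stage, either way round below 0.08 rad and linear speed of each of heatsink, brush below 0.01 m/s); the robot touches nothing.
It fails at once if the heatsink's corner is lifted more than 20 mm off the stage (z of heatsink_corner in the frame of stage above 0.032 m).
It fails at once if the heatsink is let fall (turns faster than 3 rad/s) (angular speed of heatsink above 3 rad/s).
It fails at once if the case, circuit board, jar or plain angle is disturbed (moved more than 15 mm) (distance of any of case, board, jar, plain_angle from where it was at the start of the episode above 0.015 m).
It also fails if it takes over 58 s, if anything falls off the work surface, if the arm or the gripper's body presses on something with over 40 N, if the wrist force passes 120 N, or if a joint passes its speed limit or range.

## Robot

A 6-joint arm with a two-finger parallel gripper is mounted at the origin on the work surface. World frame = base frame: x ahead of the robot, y to its left, z up, the work surface at z = 0. Lengths are in mm, angles in rad, forces in N, time in s.
With the tool pointing down it reaches from about 275 to 1000 mm from the base axis. Payload 8.4 kg.
Tool frame: the origin (TCP) lies between the finger pads; the fingertips stand 14 mm ahead of it and the grasp point (between the pads) lies 5 mm behind it; z points along the fingers, y is the line along which they close (so a half turn about z gives the same grasp; the last joint's range is limited). The gripper opens to 85 mm and grips with 20 to 120 N. Pads are 22 mm wide; open, the fingers measure 114 mm over their backs; the gripper's body (76 mm by 85 mm) begins 54 mm behind the grasp point. The pads swing forward as they close: fully open they stand 13 mm farther back than shut.
Start: joints at [-1.144, 0.353, 1.633, -0, 1.155, -0.002], TCP at [259.861, -568.419, 245.281] pointing down, gripper open.
Joint ranges: [-2.63, 2.63], [-0.92, 2.1], [0.06, 2.66], [-1.3, 4.44], [0, 2.69], [-3.02, 3.02]. Speed limits (rad/s): [2.22, 2.22, 2.79, 3.14, 3.14, 3.14].

## Interface

Orientations are given as a 3x3 rotation matrix whose columns are the frame's x, y, z axes.
In Python, from workcell import robot, cams gives the robot as it stands. The module is installed in compiled form; this text tells all that it offers.
- The arm moves only by the shell command python3 -m crank 'ROWS' [FORCE]. ROWS is a JSON object of lists of equal length, an entry for each row: "grip": the finger opening in cm, from 0 to 8.54; "linear": the shift along the tool's x, y, z in cm, a list of three; "rot": the turn, a rotation vector about the tool's x, y, z in rad, a list of three. A call has exactly 10 rows; each row shifts and turns the commanded pose from where the row before left it, along the tool's axes as they then stand; what a row does not reach is not made up. A row lasts 1/12 s, in which the tool goes at most 41.7 mm and 7.16 degrees, less where a joint would pass 70% of its speed; a pose out of reach is approached as far as the arm can. A call is refused whole if a number of a shift passes 4.17 or a number of a turn 0.125, either way. A call with a gripper value outside its range is refused whole. The fingers move at their own pace and stop on an object; FORCE is the grip in N (left out, the last holds). Time passes only in rows, so rows that do not move let the fingers close, or fill a call up. It gives the time, the measured TCP pose, the force, the opening and the grip force at its end, in the units of the state.
- robot.state(): the state, without advancing time (a new reading comes with each control period).
- cams.grab_frame(name): name is "side" or "top" or "wrist"; returns the picture (480x640x3 uint8, red, green, blue); there is no depth.
- cams.camera_params(name): a dict with "K" (3x3 intrinsics, pixels), "origin" and "rotation" of the camera in the world; the wrist camera has in their place "mount" (4x4, takes a point from camera to tool coordinates, whose origin is the TCP and whose axes are the flange's). Camera axes: x right, y up, looking along -z (the intrinsics and any distortion apply to the point x, -y, -z); pixel columns grow to the right and rows downward; lengths in mm; the calibration is good to about 2 mm. A picture is of the moment at which its call begins: read the wrist's pose just before it. camera_params takes no time and is no camera call.
- robot.hand_in(): hands the job in; it is judged then, once.
The state is a dict: "t": time; "joint_pos": joint angles; "dq": joint speeds; "joint_efforts": joint torques, N m; "eef_pos": TCP position; "tool_rot": TCP orientation; "force": force on the tool from outside, world axes, zero at the start; "wrist_torque": the same for the moment, N m; "gripper_width": finger opening in mm; "grasp_force": force on a finger pad.
Only numpy, scipy, OpenCV 4.12 (cv2) and the standard library are available. Lean on these libraries where they do the work, as an engineer would, in place of code of your own. Each camera call takes 0.05 s, during which the arm holds its last target. There are 200 camera calls.

## Working session

There is one attempt and no reset: what is moved stays moved. The work goes in short steps, Python scripts to look and compute and a shell command to move; the robot and the scene stay as the last step left them, time stands still between calls to the robot, and variables do not carry over. Pictures are saved under pics/ and viewed, at most 10 in all, crops included, and the job is handed in when it is done.

```bash
mkdir -p pics; python3 - <<'E'
from workcell import robot,cams
import cv2,numpy as np
s=robot.state();print(s['t'],s['eef_pos'],np.round(s['tool_rot'],3).tolist(),s['gripper_width'])
for n in ['top','side']:
    cv2.imwrite(f'pics/{n}0.png',cams.grab_frame(n)[:,:,::-1]);p=cams.camera_params(n);print(n,{k:np.round(v,4).tolist() if not isinstance(v,str) else v for k,v in p.items()})
p=cams.camera_params('wrist');print({k:np.round(v,4).tolist() for k,v in p.items()})
E
```

```text
0.0 [ 259.65288423 -568.00311576  244.53740751] [[0.909, 0.416, -0.001], [0.416, -0.909, 0.001], [-0.0, -0.001, -1.0]] 85.4938392538044
top {'K': [[565.6848, 0.0, 320.6531], [0.0, 565.6848, 244.3691], [0.0, 0.0, 1.0]], 'origin': [485.5462, -11.1109, 1093.4315], 'rotation': [[-0.0262, 0.9928, -0.1167], [-0.9996, -0.0269, -0.0042], [-0.0073, 0.1165, 0.9932]]}
side {'K': [[507.4336, 0.0, 321.6264], [0.0, 507.4336, 234.7911], [0.0, 0.0, 1.0]], 'origin': [554.2069, -757.1248, 638.152], 'rotation': [[0.9999, -0.0054, -0.0157], [-0.0097, 0.5807, -0.814], [0.0136, 0.8141, 0.5806]]}
{'K': [[376.4394, 0.0, 318.682], [0.0, 376.4394, 251.1048], [0.0, 0.0, 1.0]], 'mount': [[-0.0003, 0.9598, 0.2808, 70.9363], [1.0, 0.0007, -0.0011, -1.7031], [-0.0012, 0.2808, -0.9598, -127.7739], [0.0, 0.0, 0.0, 1.0]]}
```

View pics/top0.png

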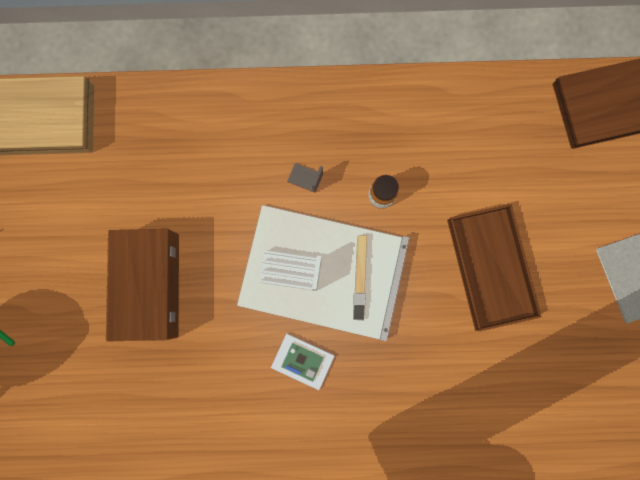

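View pics/side0.png

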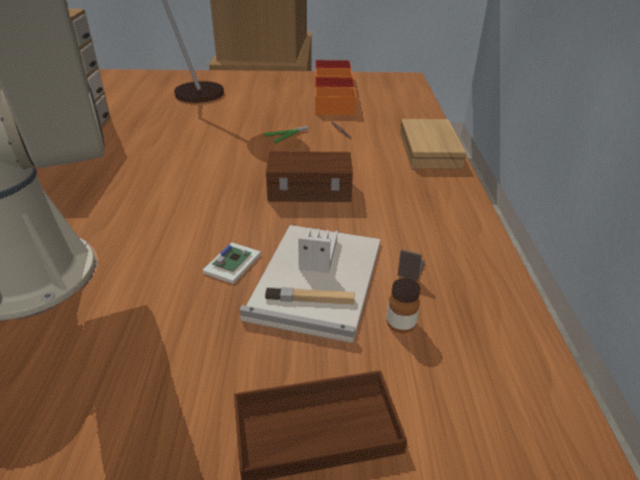

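Top view: stage corners are about (263,207), (408,238), (386,339) and (239,305), with the stop bar on the right (-y). The heatsink spans (262-321, 250-290), and the brush runs from (362,235) to (358,319). The tray is at (449-540, 206-329). The side view confirms the heatsink's short leg is upright and facing the bar.

```bash
cat > h.py <<'E'
import numpy as np
from workcell import robot,cams
def ray(n,u,v,s=None):
    p=cams.camera_params(n);K=p['K'];d=np.array([(u-K[0][2])/K[0][0],-(v-K[1][2])/K[1][1],-1])
    if n=='wrist':
        M=np.array(p['mount']);R=np.array(s['tool_rot']);return np.array(s['eef_pos'])+R@M[:3,3],R@M[:3,:3]@d
    return np.array(p['origin']),np.array(p['rotation'])@d
def at(n,u,v,z,s=None):
    o,d=ray(n,u,v,s);return o+d*(z-o[2])/d[2]
E
python3 - <<'E'
from h import *
import cv2
im=cv2.imread('pics/top0.png');cv2.imwrite('pics/topc.png',cv2.resize(im[195:355,230:430],(800,640),interpolation=cv2.INTER_CUBIC)[:600])
for nm,z,pts in [('stage',12,[(263,207),(239,305)]),('bar',28,[(408,238),(386,339)]),('brush',28,[(362,235),(358,319)]),('tray',30,[(449,219),(512,206),(540,315),(478,329)]),('hs',87,[(321,253),(317,290)]),('case',79.5,[(178,229),(179,340)]),('jar',85,[(385,187)]),('pa',60,[(323,167),(314,190)]),('board',10,[(288,334),(334,353)])]:
    print(nm,[np.round(at('top',u,v,z)).tolist()[:2] for u,v in pts])
E
```

```text
stage [[689.0, 103.0], [501.0, 152.0]]
bar [[618.0, -173.0], [430.0, -123.0]]
brush [[627.0, -86.0], [469.0, -73.0]]
tray [[652.0, -252.0], [674.0, -373.0], [467.0, -411.0], [444.0, -294.0]]
hs [[588.0, -7.0], [522.0, 2.0]]
case [[640.0, 251.0], [441.0, 249.0]]
jar [[706.0, -126.0]]
pa [[752.0, -15.0], [709.0, 3.0]]
board [[444.0, 60.0], [406.0, -26.0]]
```

View pics/topc.png

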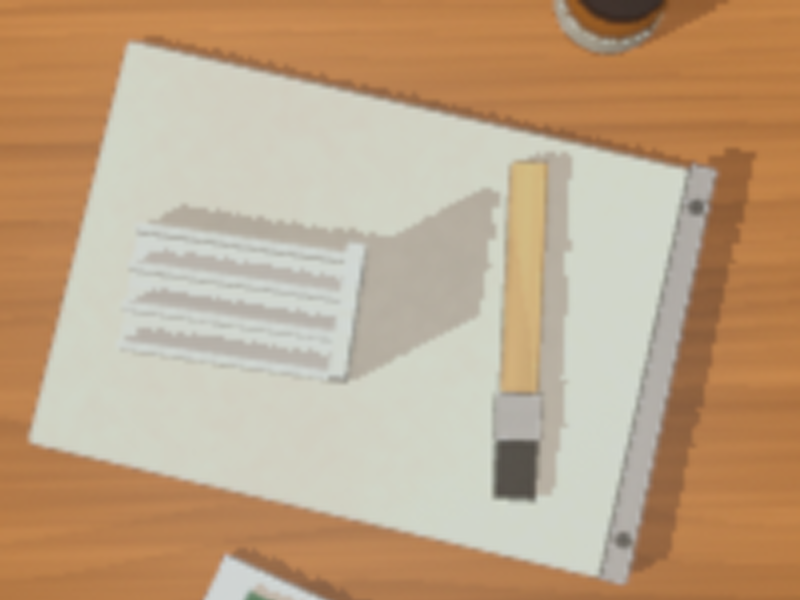

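Bar direction, heatsink and brush sizes agree with the given dimensions. I'll go above the brush.

```bash
python3 -m crank '{"grip":[8,7,6,5,5,5,5,5,5,5],"linear":[[2.32,-1.62,0],[2.32,-1.62,0],[2.32,-1.62,0],[2.32,-1.62,0],[2.32,-1.62,0],[2.32,-1.62,0],[2.32,-1.62,0],[2.32,-1.62,0],[2.32,-1.62,0],[2.32,-1.62,0]],"rot":[[0,0,0],[0,0,0],[0,0,0],[0,0,0],[0,0,0],[0,0,0],[0,0,0],[0,0,0],[0,0,0],[0,0,0]]}' 40
python3 -m crank '{"grip":[5,5,5,5,5,5,5,5,5,5],"linear":[[2.32,-1.62,0],[2.32,-1.62,0],[2.32,-1.62,0],[2.32,-1.62,0],[2.32,-1.62,0],[2.32,-1.62,0],[2.32,-1.62,0],[2.32,-1.62,0],[2.32,-1.62,0],[2.32,-1.62,0]],"rot":[[0,0,0],[0,0,0],[0,0,0],[0,0,0],[0,0,0],[0,0,0],[0,0,0],[0,0,0],[0,0,0],[0,0,0]]}'
python3 -m crank '{"grip":[5,5,5,5,5,5,5,5,5,5],"linear":[[0,0,1],[0,0,1],[0,0,1],[0,0,1],[0,0,1],[0,0,1],[0,0,1],[0,0,1],[0,0,0],[0,0,0]],"rot":[[0,0,0.102],[0,0,0.102],[0,0,0.102],[0,0,0.102],[0,0,0.102],[0,0,0],[0,0,0],[0,0,0],[0,0,0],[0,0,0]]}'
python3 - <<'E'
from h import *
import cv2,json
s=robot.state();im=cams.grab_frame('wrist');cv2.imwrite('pics/w1.png',im[:,:,::-1])
print(s['t'],s['eef_pos'],np.round(s['tool_rot'],3).tolist(),s['joint_pos'])
json.dump({k:np.array(s[k]).tolist() for k in('eef_pos','tool_rot')},open('s1.json','w'))
E
```

```text
t: 0.93
eef_pos: [403.8, -323.2, 245.1]
tool_rot: [[0.91, 0.416, -0.0], [0.416, -0.91, 0.0], [-0.0, -0.0, -1.0]]
force: [0.1, -0.2, 0.5]
gripper_width: 50.3
grasp_force: 0.0
t: 1.77
eef_pos: [547.5, -79.4, 245.0]
tool_rot: [[0.909, 0.416, -0.0], [0.416, -0.909, 0.0], [-0.0, -0.0, -1.0]]
force: [0.7, -0.3, 0.7]
gripper_width: 50.2
grasp_force: 0.0
t: 2.6
eef_pos: [546.8, -80.8, 164.7]
tool_rot: [[0.997, -0.08, -0.001], [-0.08, -0.997, 0.0], [-0.001, -0.0, -1.0]]
force: [0.1, 0.6, -0.0]
gripper_width: 50.0
grasp_force: 0.0
2.6 [546.76211795 -80.80561156 164.66256168] [[0.997, -0.08, -0.001], [-0.08, -0.997, 0.0], [-0.001, -0.0, -1.0]] [-1.49450981e-01  3.35290633e-01  1.86172835e+00  2.03170510e-05
  9.45941968e-01  1.50111664e+00]
```

View pics/w1.png

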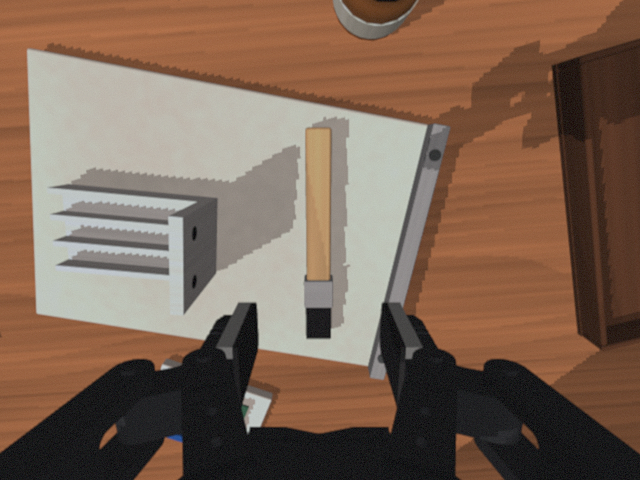

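Wrist view: brush from (318,127) to (318,338), heatsink corner edge at the stage from (217,199) to (217,268), and bar inner foot from (427,125) to (371,366).

```bash
python3 - <<'E'
from h import *
import json
s=json.load(open('s1.json'))
def w(u,v,z): return at('wrist',u,v,z,s)[:2]
for nm,z,a,b in [('brush',28,(318,127),(318,338)),('corner',12,(217,199),(217,268)),('hstop',87,(183.5,215),(184.5,314)),('bar',12,(427,125),(371,366))]:
    A,B=w(*a,z),w(*b,z);print(nm,A.round(1),B.round(1),'len',np.linalg.norm(B-A).round(1),'mid',((A+B)/2).round(1),'ang',np.degrees(np.arctan2(*(A-B)[::-1])).round(1))
E
```

```text
brush [625.7 -85.7] [468.8 -73. ] len 157.4 mid [547.3 -79.3] ang -4.6
corner [581.4  -6.5] [527.6   2. ] len 54.5 mid [554.5  -2.3] ang -8.9
hstop [583.6  -7.7] [524.3   2.5] len 60.2 mid [554.   -2.6] ang -9.8
bar [ 621.4 -162.6] [ 429.6 -115.1] len 197.6 mid [ 525.5 -138.9] ang -13.9
```

```bash
python3 -m crank '{"grip":[5,5,5,5,5,5,5,5,5,5],"linear":[[0,-0.15,1.8],[0,0,1.8],[0,0,1.8],[0,0,1.8],[0,0,1.8],[0,0,1.6],[0,0,1.3],[0,0,1.0],[0,0,0.5],[0,0,0.3]],"rot":[[0,0,0],[0,0,0],[0,0,0],[0,0,0],[0,0,0],[0,0,0],[0,0,0],[0,0,0],[0,0,0],[0,0,0]]}' 40
python3 -m crank '{"grip":[1,1,1,1,1,1,1,1,1,1],"linear":[[0,0,0],[0,0,0],[0,0,0],[0,0,0],[0,0,0],[0,0,0],[0,0,-0.5],[0,0,-1],[0,0,-2],[0,0,-2]],"rot":[[0,0,0],[0,0,0],[0,0,0],[0,0,0],[0,0,0],[0,0,0],[0,0,0],[0,0,0],[0,0,0],[0,0,0]]}'
```

```text
t: 3.48
eef_pos: [547.4, -79.4, 28.1]
tool_rot: [[0.997, -0.081, -0.0], [-0.081, -0.997, 0.0], [-0.0, -0.0, -1.0]]
force: [-0.1, -0.5, -0.1]
gripper_width: 50.0
grasp_force: 0.0
t: 4.32
eef_pos: [546.6, -79.3, 84.0]
tool_rot: [[0.997, -0.081, -0.002], [-0.081, -0.997, 0.0], [-0.002, -0.0, -1.0]]
force: [0.9, 0.2, -0.0]
gripper_width: 17.1
grasp_force: 39.3
```

```bash
python3 -m crank '{"grip":[1,1,1,1,1,1,1,1,1,1],"linear":[[0.32,2.5,0],[0.32,2.5,0],[0.32,2.5,0],[0.32,2.5,0],[0.32,2.5,0],[0.32,2.5,0],[0.32,2.5,0],[0.32,2.5,0],[0.32,2.5,0],[0.32,2.5,0]],"rot":[[0,0,0],[0,0,0],[0,0,0],[0,0,0],[0,0,0],[0,0,0],[0,0,0],[0,0,0],[0,0,0],[0,0,0]]}'
python3 -m crank '{"grip":[1,1,1,1,1,1,1,1,1,1],"linear":[[0,0,0],[0,0,0],[0,0,0],[0,0,1],[0,0,1],[0,0,1.2],[0,0,1.2],[0,0,1],[0,0,0.5],[0,0,0.2]],"rot":[[0,0,-0.1],[0,0,-0.1],[0,0,-0.08],[0,0,0],[0,0,0],[0,0,0],[0,0,0],[0,0,0],[0,0,0],[0,0,0]]}'
```

```text
t: 5.15
eef_pos: [558.7, -332.4, 84.1]
tool_rot: [[0.997, -0.081, 0.0], [-0.081, -0.997, -0.0], [0.0, 0.0, -1.0]]
force: [1.2, 0.5, -0.5]
gripper_width: 16.7
grasp_force: 39.3
t: 5.98
eef_pos: [557.9, -330.4, 21.8]
tool_rot: [[0.98, 0.197, -0.003], [0.197, -0.98, 0.002], [-0.002, -0.002, -1.0]]
force: [-10.8, 5.5, 30.0]
gripper_width: 17.0
grasp_force: 43.5
```

```bash
python3 -m crank '{"grip":[1,2,3,4,4,4,4,4,4,4],"linear":[[0,0,-0.1],[0,0,0],[0,0,0],[0,0,0],[0,0,-0.5],[0,0,-2],[0,0,-3],[0,0,-3],[0,0,-3],[0,0,-3]],"rot":[[0,0,0],[0,0,0],[0,0,0],[0,0,0],[0,0,0],[0,0,0],[0,0,0],[0,0,0],[0,0,0],[0,0,0]]}'
python3 - <<'E'
from h import *
import cv2
s=robot.state();im=cams.grab_frame('wrist');cv2.imwrite('pics/w2.png',im[:,:,::-1])
print(s['t'],s['eef_pos'],np.round(s['tool_rot'],3).tolist(),s['joint_pos'])
E
```

```text
t: 6.82
eef_pos: [558.7, -331.0, 170.0]
tool_rot: [[0.98, 0.197, 0.0], [0.197, -0.98, -0.0], [0.0, 0.0, -1.0]]
force: [-0.1, 0.2, -0.7]
gripper_width: 40.1
grasp_force: 0.0
6.8167 [ 558.72912003 -331.00986571  170.00410234] [[0.98, 0.197, 0.0], [0.197, -0.98, -0.0], [0.0, 0.0, -1.0]] [-5.37143188e-01  4.64707927e-01  1.64313898e+00 -8.99836606e-06
  1.03364572e+00  8.34894848e-01]
```

View pics/w2.png

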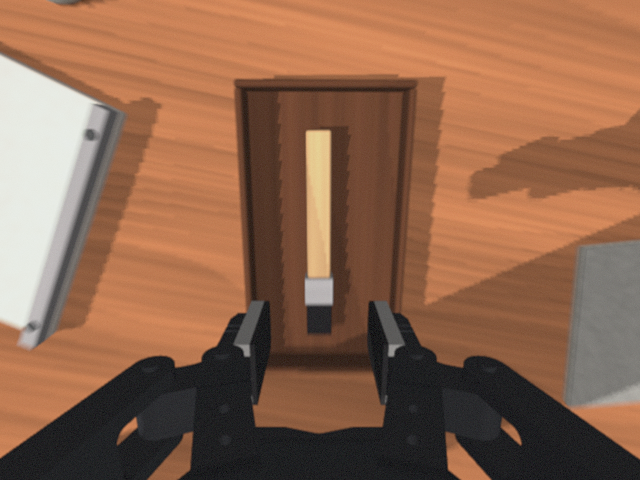

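The brush lies flat and centred in the tray, from (318,127) to (318,333). Next I'll go above the heatsink's free end with the tool turned and tilted back.

```bash
python3 -m crank '{"grip":[4,5,6,7,8,8,8,8,8,8],"linear":[[0.66,-2.9,0],[0.66,-2.9,0],[0.66,-2.9,0],[0.66,-2.9,0],[0.66,-2.9,0],[0.66,-2.9,0],[0.66,-2.9,0],[0.66,-2.9,0],[0.66,-2.9,0],[0.66,-2.9,0]],"rot":[[0,0,0],[0,0,0],[0,0,0],[0,0,0],[0,0,0],[0,0,0],[0,0,0],[0,0,0],[0,0,0],[0,0,0]]}' 80
python3 -m crank '{"grip":[8,8,8,8,8,8,8,8,8,8],"linear":[[0.66,-2.9,0],[0.66,-2.9,0],[0.66,-2.9,0],[0.66,-2.9,0],[0,0,0],[0,0,0],[0,0,0],[0,0,0],[0,0,0],[0,0,0]],"rot":[[0,0,0],[0,0,0],[0,0,0],[0,0,0],[0,0,-0.1],[0,0,-0.1],[0,0,-0.1],[0,0,-0.1],[0,0,-0.1],[0,0,-0.1]]}'
python3 -m crank '{"grip":[8,8,8,8,8,8,8,8,8,8],"linear":[[0,0,0],[0,0,0],[0,0,0],[0,0,0],[0,0,0],[0,0,0],[0,0,0],[0,0,0],[0,0,0],[0,0,0]],"rot":[[0,0,-0.1],[0,0,-0.1],[0,0,-0.1],[0,0,-0.1],[0,0,-0.1],[0,0,-0.1],[0,-0.11,0],[0,-0.11,0],[0,-0.11,0],[0,-0.11,0]]}'
python3 - <<'E'
from h import *
import cv2,json
s=robot.state();im=cams.grab_frame('wrist');cv2.imwrite('pics/w3.png',im[:,:,::-1])
print(s['t'],s['eef_pos'],np.round(s['tool_rot'],3).tolist(),np.round(s['joint_pos'],2))
json.dump({k:np.array(s[k]).tolist() for k in('eef_pos','tool_rot')},open('s3.json','w'))
E
```

```text
t: 7.7
eef_pos: [566.2, -32.3, 168.6]
tool_rot: [[0.98, 0.197, 0.0], [0.197, -0.98, -0.0], [0.0, 0.0, -1.0]]
force: [0.2, -0.1, 0.1]
gripper_width: 80.3
grasp_force: 0.0
t: 8.53
eef_pos: [569.3, 85.2, 168.5]
tool_rot: [[0.694, 0.72, 0.0], [0.72, -0.694, 0.0], [0.0, 0.0, -1.0]]
force: [-0.7, -0.2, -0.2]
gripper_width: 79.9
grasp_force: 0.0
t: 9.37
eef_pos: [570.2, 85.2, 169.7]
tool_rot: [[0.157, 0.985, -0.07], [0.889, -0.172, -0.424], [-0.43, 0.004, -0.903]]
force: [0.8, -0.8, -0.9]
gripper_width: 79.9
grasp_force: 0.0
9.3667 [570.20315056  85.15701576 169.65325021] [[0.157, 0.985, -0.07], [0.889, -0.172, -0.424], [-0.43, 0.004, -0.903]] [ 0.36  0.48  1.7  -0.41  1.22  0.72]
```

View pics/w3.png

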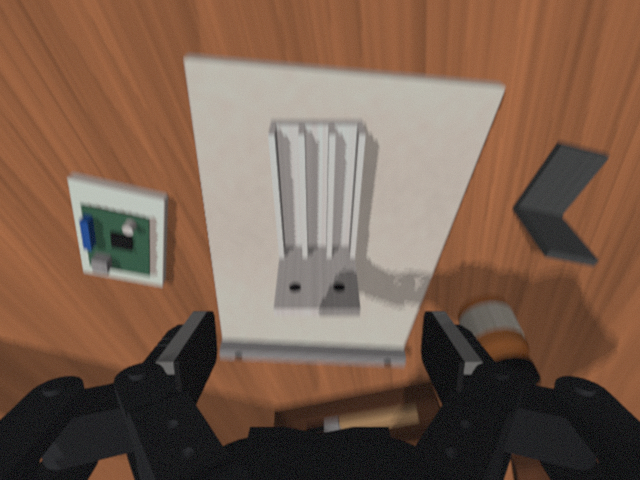

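```bash
python3 - <<'E'
from h import *
import json
s=json.load(open('s3.json'))
for z,a,b in [(12,(271,122),(365,124)),(35,(271,132),(363,134)),(87,(275,309),(359,313))]:
    A,B=at('wrist',*a,z,s)[:2],at('wrist',*b,z,s)[:2];print(z,A.round(1),B.round(1),'len',np.linalg.norm(B-A).round(1),'mid',((A+B)/2).round(1),'ang',np.degrees(np.arctan2(*(B-A)[::-1])).round(1))
E
```

```text
12 [541.8 109. ] [602.9  96.9] len 62.3 mid [572.3 102.9] ang -11.3
35 [544.7 112. ] [599.8 101. ] len 56.2 mid [572.3 106.5] ang -11.3
87 [525.4   9.3] [582.1  -5.3] len 58.6 mid [553.8   2. ] ang -14.5
```

```bash
python3 -m crank '{"grip":[8,8,8,8,8,8,8,8,8,8],"linear":[[0.8,-0.1,1.65],[0.8,-0.1,1.65],[0.8,0,1.65],[0.8,0,1.65],[0.8,0,1.65],[0.8,0,1.65],[0.6,0,1.24],[0.4,0,0.83],[0.3,0,0.62],[0.1,0,0.21]],"rot":[[0,0,0],[0,0,0],[0,0,0],[0,0,0],[0,0,0],[0,0,0],[0,0,0],[0,0,0],[0,0,0],[0,0,0]]}'
python3 -m crank '{"grip":[7,6.5,6,5.5,5,5,5,5,5,5],"linear":[[0,0,0],[0,0,0],[0,0,0],[0,0,0],[0,0,0],[0,0,0],[0,0,0],[0,0,0],[0,0,0],[0,0,0]],"rot":[[0,0,0],[0,0,0],[0,0,0],[0,0,0],[0,0,0],[0,0,0],[0,0,0],[0,0,0],[0,0,0],[0,0,0]]}' 80
```

```text
t: 10.25
eef_pos: [567.3, 86.9, 25.4]
tool_rot: [[0.155, 0.985, -0.074], [0.891, -0.171, -0.42], [-0.426, -0.001, -0.905]]
force: [-0.2, -0.4, 0.1]
gripper_width: 79.9
grasp_force: 0.0
t: 11.08
eef_pos: [568.5, 87.5, 27.5]
tool_rot: [[0.156, 0.985, -0.071], [0.892, -0.171, -0.419], [-0.425, 0.002, -0.905]]
force: [-0.7, 1.7, 5.5]
gripper_width: 58.5
grasp_force: 86.2
```

```bash
python3 -m crank '{"grip":[5,5,5,5,5,5,5,5,5,5],"linear":[[-0.42,0,-0.6],[-0.42,0,-0.6],[-0.38,0,-0.52],[-0.38,0,-0.52],[-0.38,0,-0.52],[-0.38,0,-0.52],[-0.38,0,-0.52],[-0.38,0,-0.52],[-0.38,0,-0.52],[-0.38,0,-0.52]],"rot":[[0,0.07,0],[0,0.07,0],[0,0.07,0],[0,0.07,0],[0,0.07,0],[0,0.07,0],[0,0.07,0],[0,0.07,0],[0,0.07,0],[0,0.07,0]]}'
python3 - <<'E'
from h import *
import cv2
s=robot.state();im=cams.grab_frame('side')[150:400,150:480];cv2.imwrite('pics/sd4.png',cv2.resize(im[:,:,::-1],(792,600)))
p=np.array(s['eef_pos'])-[554.2,-2.5,12];print(p[:2]@[.165,.986],p, np.round(s['joint_pos'],2),s['wrist_torque'])
E
```

```text
t: 11.92
eef_pos: [562.6, 56.6, 84.2]
tool_rot: [[0.164, 0.985, 0.047], [0.951, -0.171, 0.256], [0.261, 0.002, -0.965]]
force: [-0.7, -0.2, -3.8]
gripper_width: 58.5
grasp_force: 86.1
59.69219356428996 [ 8.41433669 59.13167141 72.21111373] [-0.05  0.46  1.93  0.39  0.76 -0.17] [-0.07079932  0.0579233  -0.01995943]
```

View pics/sd4.png

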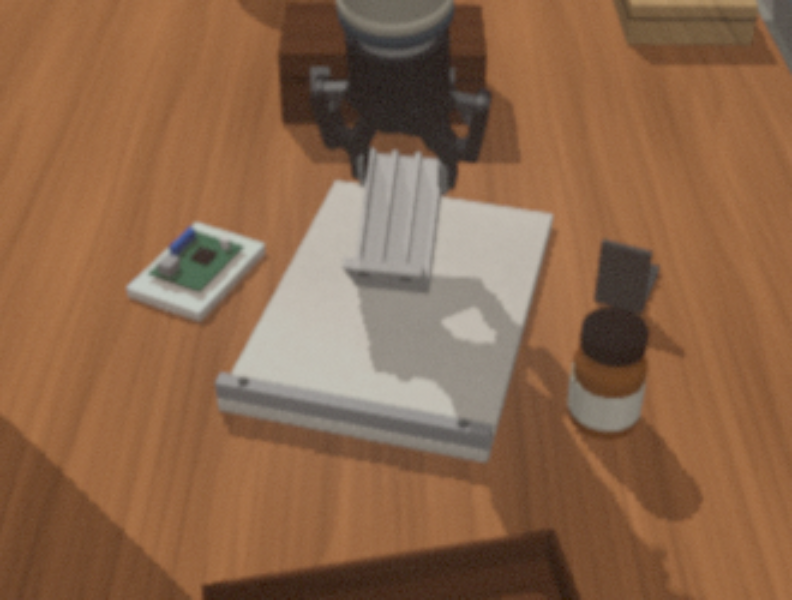

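The heatsink is gripped and about 40° over, with its corner near the stage. I'll continue the arc.

```bash
python3 -m crank '{"grip":[5,5,5,5,5,5,5,5,5,5],"linear":[[-0.38,0,-0.52],[-0.38,0,-0.52],[-0.38,0,-0.52],[-0.38,0,-0.52],[-0.38,0,-0.52],[-0.38,0,-0.52],[-0.38,0,-0.52],[-0.38,0,-0.52],[-0.38,0,-0.52],[-0.38,0,-0.52]],"rot":[[0,0.07,0],[0,0.07,0],[0,0.07,0],[0,0.07,0],[0,0.07,0],[0,0.07,0],[0,0.07,0],[0,0.07,0],[0,0.07,0],[0,0.07,0]]}'
python3 - <<'E'
from h import *
s=robot.state()
p=np.array(s['eef_pos'])-[554.2,-2.5,12];print(p[:2]@[.165,.986],p, np.round(s['joint_pos'],2),s['wrist_torque'])
E
```

```text
t: 12.8
eef_pos: [552.2, -1.9, 105.8]
tool_rot: [[0.097, 0.985, 0.14], [0.564, -0.171, 0.808], [0.82, 0.0, -0.572]]
force: [-0.2, 0.3, -3.9]
gripper_width: 58.3
grasp_force: 86.4
0.25142955047455773 [-1.97133956  0.58488902 93.79727104] [-0.49  0.67  1.9   0.98  1.22 -0.99] [-0.72742259  0.15148883 -0.00677411]
```

```bash
python3 -m crank '{"grip":[5,5,5,5,5,5,5,5,5,5],"linear":[[-0.31,0,-0.42],[-0.31,0,-0.42],[-0.31,0,-0.42],[0,0,0],[0,0,0],[0,0,0],[0,0,0],[0,0,0],[0,0,0],[0,0,0]],"rot":[[0,0.057,0],[0,0.057,0],[0,0.057,0],[0,0,0],[0,0,0],[0,0,0],[0,0,0],[-0.036,0,0.017],[-0.036,0,0.017],[0,0,0]]}'
python3 - <<'E'
from h import *
import cv2,json
s=robot.state();im=cams.grab_frame('side')[150:400,150:480];cv2.imwrite('pics/sd5.png',cv2.resize(im[:,:,::-1],(792,600)))
print(np.round(s['joint_pos'],2))
R=np.array(s['tool_rot']);d=np.array([-.25,-.968,0]);print('tool comps of 1mm towards bar',R.T@d,'down',R.T@[0,0,-1])
E
```

```text
t: 13.63
eef_pos: [548.6, -15.8, 104.4]
tool_rot: [[0.107, 0.968, 0.225], [0.414, -0.249, 0.876], [0.904, -0.001, -0.427]]
force: [-0.7, 0.7, -2.7]
gripper_width: 58.1
grasp_force: 86.8
[-0.57  0.75  1.91  1.09  1.32 -1.1 ]
tool comps of 1mm towards bar [-4.27237501e-01 -6.48173184e-04 -9.03875930e-01] down [-9.04091216e-01  8.75248129e-04  4.27338633e-01]
```

View pics/sd5.png

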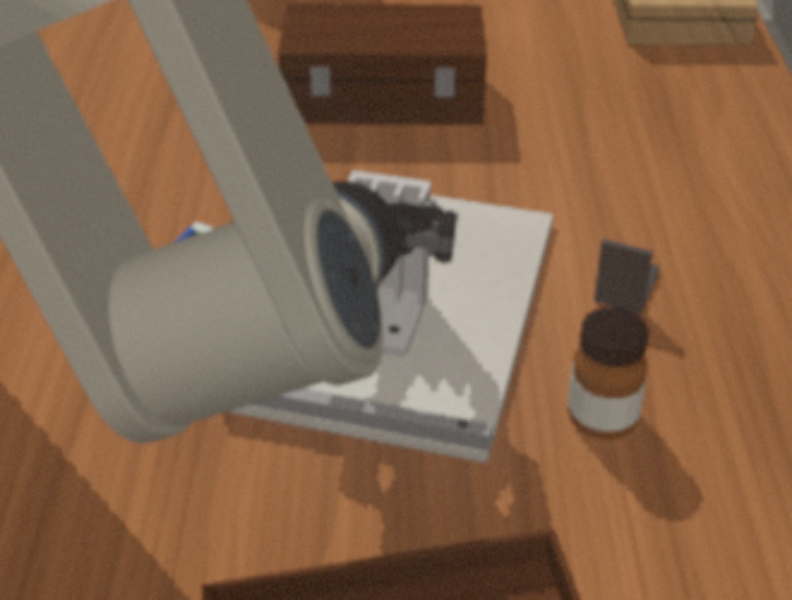

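Upright and held, with the short leg toward the bar. I'll move toward the bar.

```bash
python3 -m crank '{"grip":[5,5,5,5,5,5,5,5,5,5],"linear":[[-0.26,0,-0.54],[-0.26,0,-0.54],[-0.26,0,-0.54],[-0.26,0,-0.54],[-0.26,0,-0.54],[-0.26,0,-0.54],[-0.26,0,-0.54],[-0.26,0,-0.54],[-0.26,0,-0.54],[-0.13,0,-0.27]],"rot":[[0,0,0],[0,0,0],[0,0,0],[0,0,0],[0,0,0],[0,0,0],[0,0,0],[0,0,0],[0,0,0],[0,0,0]]}'
python3 -m crank '{"grip":[5,5,5,5,5,5,5,5,5,5],"linear":[[-0.02,0,-0.05],[-0.02,0,-0.05],[-0.02,0,-0.05],[-0.02,0,-0.05],[-0.02,0,-0.05],[-0.02,0,-0.05],[0,0,0],[0,0,0],[0,0,0],[0,0,0]],"rot":[[0,0,0],[0,0,0],[0,0,0],[0,0,0],[0,0,0],[0,0,0],[0,0,0],[0,0,0],[0,0,0],[0,0,0]]}'
```

```text
t: 14.52
eef_pos: [535.3, -72.7, 103.8]
tool_rot: [[0.106, 0.968, 0.226], [0.412, -0.249, 0.876], [0.905, 0.0, -0.426]]
force: [0.1, 0.3, -2.0]
gripper_width: 58.0
grasp_force: 86.8
t: 15.35
eef_pos: [534.6, -74.9, 104.0]
tool_rot: [[0.106, 0.969, 0.225], [0.412, -0.249, 0.876], [0.905, -0.0, -0.426]]
force: [-0.1, 0.5, -2.8]
gripper_width: 58.1
grasp_force: 86.8
```

```bash
python3 -m crank '{"grip":[5,5,5,5,5,5,5,5,5,5],"linear":[[-0.02,0,-0.05],[-0.02,0,-0.05],[-0.02,0,-0.05],[-0.02,0,-0.05],[0,0,0],[0,0,0],[0,0,0],[0,0,0],[0,0,0],[0,0,0]],"rot":[[0,0,0],[0,0,0],[0,0,0],[0,0,0],[0,0,0],[0,0,0],[0,0,0],[0,0,0],[0,0,0],[0,0,0]]}'
python3 -m crank '{"grip":[5,5,5,5,5,5,5,5,5,5],"linear":[[-0.02,0,-0.05],[-0.02,0,-0.05],[-0.02,0,-0.05],[0,0,0],[0,0,0],[0,0,0],[0,0,0],[0,0,0],[0,0,0],[0,0,0]],"rot":[[0,0,0],[0,0,0],[0,0,0],[0,0,0],[0,0,0],[0,0,0],[0,0,0],[0,0,0],[0,0,0],[0,0,0]]}'
```

```text
t: 16.18
eef_pos: [534.0, -77.0, 104.1]
tool_rot: [[0.106, 0.969, 0.225], [0.412, -0.249, 0.876], [0.905, -0.0, -0.426]]
force: [0.7, -0.9, -2.9]
gripper_width: 58.0
grasp_force: 86.8
t: 17.02
eef_pos: [533.6, -78.5, 104.3]
tool_rot: [[0.106, 0.969, 0.225], [0.412, -0.249, 0.876], [0.905, -0.0, -0.426]]
force: [0.5, 2.2, -1.4]
gripper_width: 58.2
grasp_force: 86.8
```

```bash
python3 -m crank '{"grip":[5,5,5,5,5,5,5,5,5,5],"linear":[[-0.02,0,-0.05],[-0.02,0,-0.05],[-0.02,0,-0.05],[0,0,0],[0,0,0],[0,0,0],[0,0,0],[0,0,0],[0,0,0],[0,0,0]],"rot":[[0,0,0],[0,0,0],[0,0,0],[0,0,0],[0,0,0],[0,0,0],[0,0,0],[0,0,0],[0,0,0],[0,0,0]]}'
```

```text
t: 17.85
eef_pos: [533.4, -79.5, 104.8]
tool_rot: [[0.106, 0.969, 0.225], [0.411, -0.249, 0.877], [0.906, -0.0, -0.424]]
force: [3.0, 6.2, -0.1]
gripper_width: 58.1
grasp_force: 86.7
```

Contact with the bar (about 7 N). I'll lower until the stage carries the part.

```bash
python3 -m crank '{"grip":[5,5,5,5,5,5,5,5,5,5],"linear":[[-0.045,0,0.02],[-0.045,0,0.02],[-0.045,0,0.02],[0,0,0],[0,0,0],[0,0,0],[0,0,0],[0,0,0],[0,0,0],[0,0,0]],"rot":[[0,0,0],[0,0,0],[0,0,0],[0,0,0],[0,0,0],[0,0,0],[0,0,0],[0,0,0],[0,0,0],[0,0,0]]}'
python3 - <<'E'
from h import *
import cv2
cv2.imwrite('pics/top6.png',cv2.resize(cams.grab_frame('top')[195:355,230:430,::-1],(720,576),interpolation=cv2.INTER_CUBIC))
E
```

```text
t: 18.68
eef_pos: [533.4, -79.2, 104.2]
tool_rot: [[0.105, 0.969, 0.225], [0.409, -0.249, 0.878], [0.906, -0.0, -0.422]]
force: [2.9, 7.6, 4.8]
gripper_width: 58.1
grasp_force: 86.6
```

View pics/top6.png

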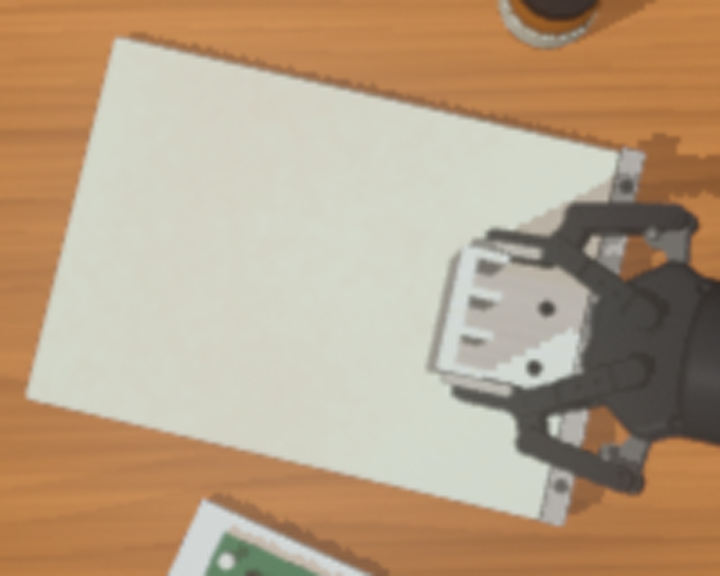

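The heatsink stands square to the bar and is seated on the stage. Releasing slowly, then backing out along the tool axis.

```bash
python3 -m crank '{"grip":[5.9,6,6.2,6.5,7,7.5,8,8,8,8],"linear":[[0,0,0],[0,0,0],[0,0,0],[0,0,0],[0,0,0],[0,0,0],[0,0,0],[0,0,0],[0,0,0],[0,0,0]],"rot":[[0,0,0],[0,0,0],[0,0,0],[0,0,0],[0,0,0],[0,0,0],[0,0,0],[0,0,0],[0,0,0],[0,0,0]]}'
python3 -m crank '{"grip":[8,8,8,8,8,8,8,8,8,8],"linear":[[0,0,-0.5],[0,0,-1],[0,0,-1.2],[0,0,-1.2],[0,0,-1.2],[0,0,-1.2],[0,0,-1.2],[0,0,-1.2],[0,0,-1.2],[0,0,-1]],"rot":[[0,0,0],[0,0,0],[0,0,0],[0,0,0],[0,0,0],[0,0,0],[0,0,0],[0,0,0],[0,0,0],[0,0,0]]}'
python3 - <<'E'
from h import *
import cv2
s=robot.state();print(s['joint_pos'],s['force'])
a=cams.grab_frame('top')[200:360,290:430,::-1];b=cams.grab_frame('wrist')[:,:,::-1]
cv2.imwrite('pics/f7.png',np.hstack([cv2.resize(a,(350,400),interpolation=cv2.INTER_CUBIC),cv2.resize(b,(450,400))]))
E
```

```text
t: 19.57
eef_pos: [533.2, -80.2, 102.8]
tool_rot: [[0.106, 0.968, 0.225], [0.412, -0.249, 0.876], [0.905, -0.0, -0.426]]
force: [-0.8, -0.3, -0.7]
gripper_width: 79.9
grasp_force: 0.0
t: 20.4
eef_pos: [508.4, -177.1, 149.8]
tool_rot: [[0.106, 0.968, 0.226], [0.413, -0.249, 0.876], [0.905, 0.0, -0.426]]
force: [-0.5, 0.1, 0.7]
gripper_width: 80.1
grasp_force: 0.0
[-0.82198803  0.73229582  1.75025661  0.86686351  1.53287821 -1.0288952 ] [-0.48150907  0.11062661  0.68332209]
```

View pics/f7.png

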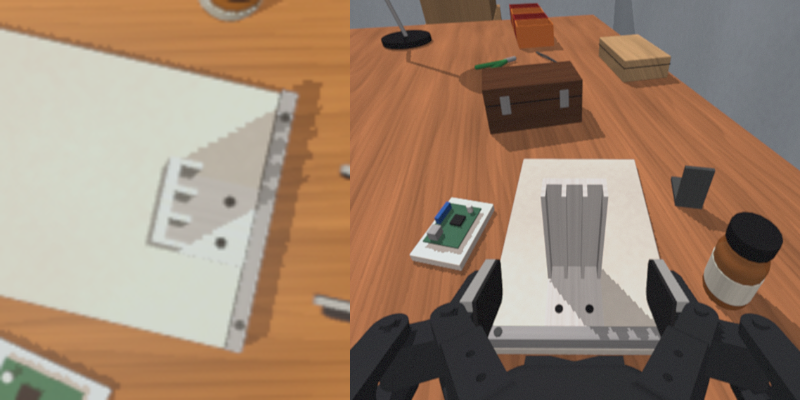

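```bash
python3 - <<'E'
from h import *
A=at('top',290+170/2.5,200+158/2.5,122);B=at('top',290+148/2.5,200+243/2.5,122);n=np.array([.25,.968])
print('gap est',((A+B)[:2]/2-[526.3,-137.6])@n-75,'ang',np.degrees(np.arctan2(*(A-B)[1::-1])),'len',np.linalg.norm(A-B))
print(robot.hand_in())
E
```

```text
gap est 0.7674129439905073 ang -16.38281854395477 len 60.31448288200196
the job is handed in; nothing more can be done
None
```

The job is handed in, but the verdict was not shown. The brush lies flat in the tray and the heatsink stands on its short leg against the stop bar; my camera estimate puts it about 1 mm from the bar and 2° off square.

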